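# Dial open the tool chest's padlock and hold it up

## Task

The padlock on the steel tool chest has all but the last number of its combination already dialled in: turn its dial clockwise (seen from above), click by click, until the dial's long white mark stands at the black index line at the shackle end and clicks in there, without running past it. Then pull the lock's body back from the staple until the shackle has slid fully open, work the open shackle off the staple, and finish holding the open lock in the gripper, level with the dial up and still, more than 10 cm above the lid of the chest; do not put it down or let go. Leave the tools and materials on and around the chest where they are.

Things in the scene. Friction and masses are not known exactly. Their poses are not given: they have to be found in the camera images.
- chest: Fixed grey steel tool chest, 300 (x) by 440 (y) by 150 mm high, lid of two leaves. Origin: centre of its underside on the bench; z up, x to its far side. Hasp on the lid: flat strap 3 mm thick, chest x -100 to +41, y -42 to +18 mm, with a hinge knuckle standing 7 mm above the lid at x = -103 mm. The padlock lies on the strap, shackle to chest +x.
- staple (a point): On the leg of the staple that the shackle is hooked round, 15 mm above the lid, at chest (26, -5) mm. The staple is a fixed, closed upright loop of 7 mm bar: this leg and one 23 mm farther to chest -y, joined by a top bar that ends 37.5 mm above the lid. The shackle's short leg lies between the two legs, its long leg on the +y side of this one.
- lock: The padlock (loose, about 0.5 kg with all its parts). Steel body 56 mm (x) by 52 mm (y) by 24 mm high, lying flat on the strap. Origin: centre of the body's underside; z up, x towards the shackle, which comes out of its +x face.
- lock_mid (a point): Centre of the padlock's steel body, 12 mm above its underside; same axes as the lock. The body can be gripped across its y (52 mm).
- dial_grip (a point): On the dial's axis, half-way up its knurled round grip, 28 mm in diameter and 14 mm high; 7 mm to lock -x of the body's centre and 35 mm above the body's underside. Under the grip is the dial plate, 38 mm in diameter, 4 mm thick, on the body. The grip's top is 42 mm above the body's underside. x axis: along the dial's long white mark.
- dial (a joint): Angle of the dial (rad), positive counter-clockwise from above; 0: long white mark at the index line (lock +x), where the lock opens (within 0.1). A click every 0.524 rad, 0 being one; 0.03 N m carries it over a click, and it draws itself into a near click when let go. Starts 2 to 4 clicks positive; stops at 3.14 either way. Below -0.26 before opening spoils the combination.
- shackle (a joint): How far the shackle has slid out of the lock's body along lock +x (m): 0 locked, 0.026 fully open. Locked, it gives less than 1 mm. It slides stiffly (about 3 N) and stays where it is left.
- shackle_bow (a point): Middle of the bow of the 8 mm shackle bar, 12 mm above the underside; locked, 62 mm to lock +x of the body's centre. Long leg at lock y = +16.5, short leg at y = -16.5 mm (25 mm clear between). From the body's +x face to the inside of the bow: 30 mm locked, 56 open. Open, the short leg's tip is 18 mm clear of that face: the staple leg can pass out there to lock -y.
- flap_disc: Bystander on the lid: flap disc, 115 mm in diameter, 16 mm high. Origin: centre of its underside.
- cup_brush: Bystander on the lid: brass-wire cup brush, 74 mm in diameter, 55 mm high. Origin: centre of its underside.
- wrench: Bystander on the lid: steel wrench 140 mm long. Origin: under its middle.
- paste_tin: Bystander on the bench: tin of polishing paste, 68 mm in diameter, 65 mm high. Origin: centre of its underside.
- tube_end: Bystander on the bench: upright steel tube offcut, 60 mm in diameter, 90 mm high. Origin: centre of its underside.
- wood_block: Bystander on the lid: wood block 100 by 50 by 45 mm. Origin: centre of its underside.
- grinder: Bystander on the bench: angle grinder, 275 mm long, 75 mm high. Origin: below its middle.
Things that resemble listed ones, but are neither listed nor needed, are in the scene too. What is shaped like the lock but pink is not meant.

How it is judged (in metres and radians):
On the way, in this order (a step that is already met when the one before it is completed fails the run):
1. the dial stands in the opening notch, the lock still shut (value of joint dial between -0.12 and 0.12 rad and value of joint shackle below 0.004 m), for 0.2 s.
2. the shackle has been pulled fully open (value of joint shackle above 0.022 m), for 0.2 s.
At the end, for the whole second after the job is handed in: The gripper holds the lock (more than 2 N on it), off the chest and staple, its body's centre more than 100 mm above the lid (0.25 m above the bench), level within 0.3 rad with the dial up, the shackle out by more than 20 mm, moving slower than 0.04 m/s (contact force between the fingers and lock above 2 N and contact force between lock and chest below 0.05 N and height (world z) of lock_mid above 0.25 m and angle between lock_mid's own z axis and vertical below 0.3 rad and value of joint shackle above 0.02 m and linear speed of lock below 0.04 m/s); the arm keeps its last pose, push and grip.
It fails at once if the dial is run more than half a click past the opening notch before the lock is open (value of joint dial below -0.26 rad and value of joint shackle below 0.01 m).
It fails at once if a bystander is moved by more than 30 mm (distance of any of flap_disc, cup_brush, wrench, paste_tin, tube_end, wood_block, grinder from where it was at the start of the episode above 0.03 m).
It also fails if it takes over 54 s, if anything falls off the work surface, if the arm or the gripper's body presses on something with over 40 N, if the wrist force passes 120 N, or if a joint passes its speed limit or range.

## Robot

A 7-joint arm with a two-finger parallel gripper is mounted at the origin on the work surface. World frame = base frame: x ahead of the robot, y to its left, z up, the work surface at z = 0. Lengths are in m, angles in degrees, forces in N, time in s.
With the tool pointing down it reaches from about 0.425 to 0.875 m from the base axis. Payload 4.7 kg.
Tool frame: the origin (TCP) lies on the front face of the gripper's body, between the roots of the fingers; the fingertips stand 70 mm ahead of it and the grasp point (between the pads) lies 51 mm ahead of it (tip_extent is the distance from the TCP to the fingertips, in m); z points along the fingers, y is the direction in which the jaws open and shut (so a half turn about z gives the same grasp; the last joint's range is limited). The gripper opens to 87 mm and grips with 3 to 60 N. Pads are 19 mm wide; open, the fingers measure 117 mm over their backs; the gripper's body (75 mm by 190 mm) begins 51 mm behind the grasp point.
Start: joints at [69.792, 18.392, -4.016, 83.108, 1.295, 78.541, -3.26], TCP at [0.233, -0.607, 0.292] pointing down, gripper open.
Joint ranges: [-163.93, 163.93], [-17.29, 119.83], [-79.2, 71.16], [3.27, 140.29], [-89.18, 269.18], [5.43, 117.66], [-154.24, 154.24]. Speed limits (degrees/s): [147.25, 147.25, 180, 180, 180, 180, 180].

## Interface

Orientations are given as [roll, pitch, yaw] about the fixed x, y, z axes, in that order (R = Rz(yaw) Ry(pitch) Rx(roll)).
In Python, from cell import * gives the robot as it stands.
- The arm moves only by the tool carry_out, never from a script. Its argument "increments" is text: rows parted by semicolons, each of 7 numbers parted by spaces: the opening, from 0 (shut) to 1 (fully open), then the shift along the tool's x, y, z in m, then the turn, a rotation vector about the tool's x, y, z in degrees. A call has 1 to 20 rows; each row shifts and turns the pose as measured when the row begins, along the tool's axes as they then stand; what a row does not reach is not made up. A row lasts 1/8 s, in which the tool goes at most 62.5 mm and 10.7 degrees, less where a joint would pass 70% of its speed; a pose out of reach is approached as far as the arm can. A call is refused whole if a number of a shift passes 0.0625 or a number of a turn 10.7, either way. A call with a gripper value outside its range is refused whole. The fingers move at their own pace and stop on an object; "force" is the grip in N (left out, the last holds). Time passes only in rows, so rows that do not move let the fingers close. It gives the time, the measured TCP pose, the force and the opening at its end, in the units of the state.
- get_obs(): the state, without advancing time (a new reading comes with each control period).
- read_camera(name): name is "scene" or "side" or "wrist"; returns a dict with "img" (400x640x3 uint8, blue, green, red), "fx", "fy", "cx", "cy" (pixels), "k1" (the pictures are not rectified: a ray, as slopes to the right and down, at radius r is drawn at 1 + k1 r^2 times it, then the intrinsics apply), "world_from_camera" (4x4, takes a point from camera to world coordinates). Camera axes: x right, y down, z forward; pixel columns grow to the right and rows downward; lengths in m; the calibration is good to about 2 mm. A picture is of the moment at which its call begins. There is no depth.
- sign_off(): hands the job in, once; it reports no verdict.
Trained networks look in a picture, given as the dict that the camera call returned (one of the last four; its "shot" number tells which), for a name from the list of things; names that differ only in an ending like _2 or _b are one class to them, and where a whole thing is asked for, a point or a joint stands for the part that bears it (a point fixed in the world has none). Each returns a list of dicts, best first, with "confidence" (0 to 1); they miss things now and then, are a little off and sometimes report something else, mostly with a low value. They report only what shows in the picture. A call takes as long as a camera call. They do not tell look-alikes from the thing itself.
- masks_of(target, picture): "pixels" (400x640 bool, what is visible of it) and "bbox" ([left, top, right, bottom] in pixels, round what is visible of it).
The state is a dict: "time_s": time; "qpos": joint angles; "joint_velocities": joint speeds; "effort": joint torques, N m; "tool_pos": TCP position; "tool_rot": TCP orientation; "force": force on the tool from outside, world axes, zero at the start; "wrist_torque": the same for the moment, N m; "grip_width": finger opening in m.
Only numpy, scipy, OpenCV 4.12 (cv2) and the standard library are available. Lean on these libraries where they do the work, as an engineer would, in place of code of your own. Each camera call takes 0.05 s, during which the arm holds its last target.

## Working session

There is one attempt and no reset: what is moved stays moved. The work goes in short steps, Python scripts to look and compute and a tool call to move; the robot and the scene stay as the last step left them, time stands still between calls to the robot, and variables do not carry over. Pictures are saved under pics/ and viewed, and the job is handed in when it is done.

Besides the shell and the picture viewer there is one more tool, called after "Emit:" as name(argument=value, ...) on one line, values as JSON. carry_out: Moves the arm, as the interface text tells. Its arguments: {"type":"object","properties":{"increments":{"type":"string"},"force":{"type":"number"}},"required":["increments"]}

```bash
ls; mkdir -p pics; python3 - <<'E'
from cell import *
import cv2
print(get_obs())
for n in ["scene","side","wrist"]:
    p=read_camera(n); cv2.imwrite(f"pics/a_{n}.png",p["img"]); print(n,p["fx"],p["fy"],p["cx"],p["cy"],p["k1"],p["world_from_camera"],p["shot"])
E
```

```text
pics
{'time_s': 0.0, 'qpos': array([69.79110578, 18.43895583, -4.01408976, 83.17616632,  1.29560372,
       78.54348792, -3.2581714 ]), 'joint_velocities': array([-0.00232553,  0.04134003,  0.08805983,  0.07338225,  0.00747827,
        0.00225739, -0.00275844]), 'effort': array([ 7.74663022e-05, -4.91279590e+01, -4.03926568e-01, -3.12524092e+01,
       -6.40098844e-02,  4.36964817e-02,  1.86325656e-04]), 'tool_pos': array([ 0.23289833, -0.60636752,  0.29115132]), 'tool_rot': array([-1.79886667e+02,  7.02733742e-03,  2.10192598e+01]), 'force': array([-0.74267613,  0.38986891,  0.03102684]), 'wrist_torque': array([0.06390868, 0.03087368, 0.07099276]), 'grip_width': 0.0867633630735551}
scene 445.71904737116284 445.71904737116284 311.27319980008394 197.41348574014052 -0.07209734386469807 [[ 0.6848521   0.47075301 -0.55620968  1.34935367]
 [ 0.72857687 -0.45534509  0.5116997  -0.72242314]
 [-0.01238317 -0.75568012 -0.6548238   1.12630678]
 [ 0.          0.          0.          1.        ]] 1
side 387.4013147369536 387.4013147369536 320.5470397909376 199.07157555632554 0.02580556713494734 [[-0.84895681 -0.3567316   0.38989088  0.08727012]
 [-0.52816818  0.54814963 -0.64851396  0.71269136]
 [ 0.01762688 -0.7564883  -0.65376964  0.80177828]
 [ 0.          0.          0.          1.        ]] 2
wrist 299.4378548246267 299.4378548246267 319.05697631440734 201.60734219897998 -0.025797312868784762 [[ 3.58444161e-01 -8.93840365e-01 -2.69382973e-01  3.07256184e-01]
 [-9.33550956e-01 -3.43391384e-01 -1.02786039e-01 -5.77887167e-01]
 [-6.29481954e-04  2.88325788e-01 -9.57532163e-01  3.83521984e-01]
 [ 0.00000000e+00  0.00000000e+00  0.00000000e+00  1.00000000e+00]] 3
```

View pics/a_scene.png

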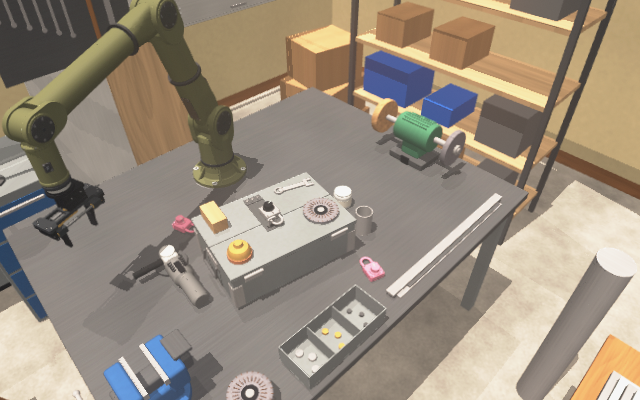

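View pics/a_side.png

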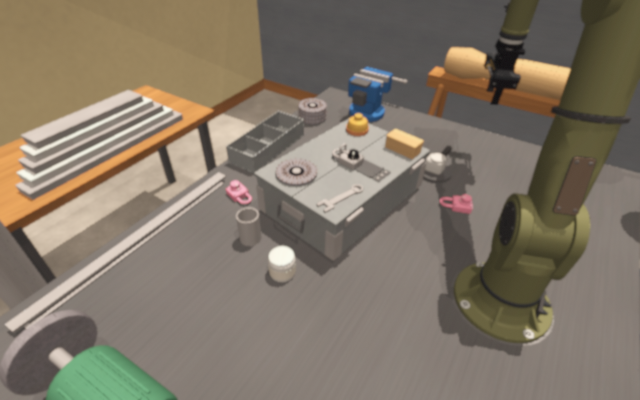

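View pics/a_wrist.png

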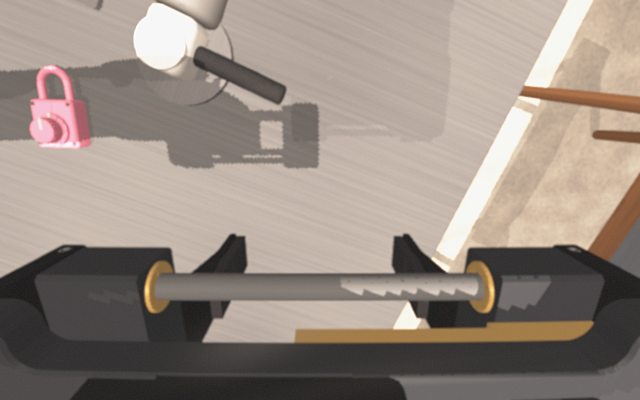

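The scene picture shows the chest near (270,230) with the lock at about (268,210) and its shackle toward lower right. The side picture shows the lock at about (350,155). Next I'll measure it.

```bash
cat > h.py <<'E'
from cell import *
import numpy as np, cv2
from scipy.spatial.transform import Rotation as R
def K(p): return np.array([[p["fx"],0,p["cx"]],[0,p["fy"],p["cy"]],[0,0,1.]])
# slopes s*(1+k1 r^2): OpenCV k1 model same
def ray(p,uv):
    s=cv2.undistortPoints(np.array(uv,float).reshape(-1,1,2),K(p),np.array([p["k1"],0,0,0.])).reshape(-1,2)
    T=p["world_from_camera"]
    return T[:3,3],(np.c_[s,np.ones(len(s))])@T[:3,:3].T
def onz(p,uv,z):
    o,d=ray(p,uv); return o+d*((z-o[2])/d[:,2])[:,None]
def proj(p,X):
    T=np.linalg.inv(p["world_from_camera"]); X=np.atleast_2d(X).astype(float)
    return cv2.projectPoints(X,cv2.Rodrigues(T[:3,:3])[0],T[:3,3],K(p),np.array([p["k1"],0,0,0.]))[0].reshape(-1,2)
def tri(ps,uvs):
    A=np.zeros((3,3));b=np.zeros(3)
    for p,uv in zip(ps,uvs):
        o,d=ray(p,[uv]); d=d[0]/np.linalg.norm(d[0]); M=np.eye(3)-np.outer(d,d); A+=M;b+=M@o
    return np.linalg.solve(A,b)
def crop(p,box,s,name,pts=None):
    l,t,r,b=box; im=cv2.resize(p["img"][t:b,l:r],None,fx=s,fy=s,interpolation=cv2.INTER_CUBIC)
    if pts is not None:
        for u,v in pts: cv2.circle(im,(int((u+.5-l)*s),int((v+.5-t)*s)),2,(0,255,0),-1)
    cv2.imwrite("pics/"+name,im)
E
python3 - <<'E'
from h import *
for n in ["scene","side"]:
    p=read_camera(n)
    for t in ["lock","chest","dial_grip","flap_disc","cup_brush","wood_block","wrench"]:
        for m in masks_of(t,p)[:4]:
            ys,xs=np.nonzero(m["pixels"]); c=[xs.mean(),ys.mean()]
            print(n,t,round(m["confidence"],2),m["bbox"],np.round(c,1),onz(p,[c],0.16)[0].round(3), len(xs))
    if n=="scene": crop(p,(190,160,360,290),4.5,"b_scene.png")
    else: crop(p,(250,100,440,250),4,"b_side.png")
E
```

```text
scene lock 0.83 [260.4, 200.5, 284.2, 222.2] [270.5 211.9] [ 0.49  -0.109  0.16 ] 331
scene lock 0.64 [359.6, 258.8, 382.3, 283.9] [372. 270.] [ 0.872 -0.057  0.16 ] 325
scene lock 0.59 [169.9, 215.8, 190.8, 236.3] [182.1 224. ] [ 0.34  -0.345  0.16 ] 258
scene chest 0.88 [189.7, 170.0, 356.5, 307.1] [273.4 239.8] [ 0.591 -0.181  0.16 ] 11304
scene dial_grip 0.66 [264.8, 202.6, 276.6, 211.6] [268.4 206.4] [ 0.464 -0.098  0.16 ] 105
scene dial_grip 0.59 [174.3, 212.8, 188.3, 225.6] [180.3 220.2] [ 0.321 -0.34   0.16 ] 76
scene dial_grip 0.28 [260.6, 201.7, 280.8, 218.9] [269.3 209.9] [ 0.479 -0.106  0.16 ] 255
scene flap_disc 0.82 [304.9, 196.7, 337.8, 223.9] [320.1 210.3] [0.594 0.01  0.16 ] 742
scene cup_brush 0.89 [223.1, 243.7, 252.5, 265.1] [239.  252.2] [ 0.56  -0.286  0.16 ] 528
scene wood_block 0.8 [202.8, 203.7, 226.6, 231.0] [214.  217.3] [ 0.384 -0.255  0.16 ] 548
scene wood_block 0.57 [330.9, 186.1, 353.2, 211.8] [343.6 196.1] [0.598 0.114 0.16 ] 306
scene wrench 0.66 [273.4, 179.4, 315.2, 195.3] [293.  186.3] [0.443 0.028 0.16 ] 219
scene wrench 0.15 [189.8, 170.3, 355.6,
[... 213 characters left out ...]
 370
side lock 0.63 [438.7, 193.4, 473.1, 210.1] [459.6 203.4] [ 0.168 -0.101  0.16 ] 382
side chest 0.8 [255.2, 119.1, 429.7, 260.6] [339.9 188.8] [0.449 0.014 0.16 ] 12181
side dial_grip 0.53 [458.3, 195.5, 473.2, 205.1] [465.9 200.3] [ 0.158 -0.121  0.16 ] 107
side dial_grip 0.5 [350.3, 150.4, 360.4, 163.8] [353.2 154.9] [ 0.494 -0.144  0.16 ] 119
side dial_grip 0.43 [266.3, 247.3, 293.7, 283.2] [281.6 264.1] [0.428 0.3   0.16 ] 811
side flap_disc 0.75 [276.0, 155.9, 319.5, 184.8] [296.2 172.4] [0.585 0.017 0.16 ] 897
side cup_brush 0.75 [345.1, 114.8, 368.1, 136.4] [356.9 125.7] [ 0.564 -0.298  0.16 ] 400
side wrench 0.71 [319.4, 182.2, 365.1, 210.9] [341.2 197.2] [0.43  0.041 0.16 ] 375
```

View pics/b_scene.png

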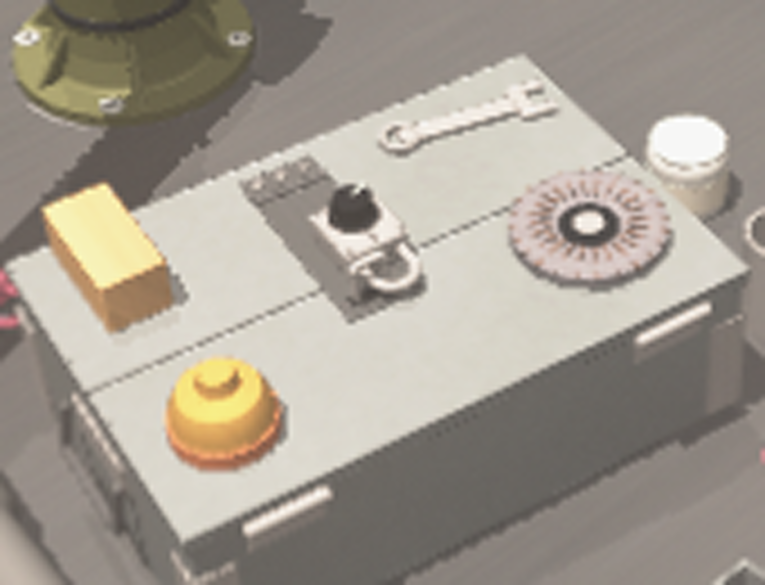

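View pics/b_side.png

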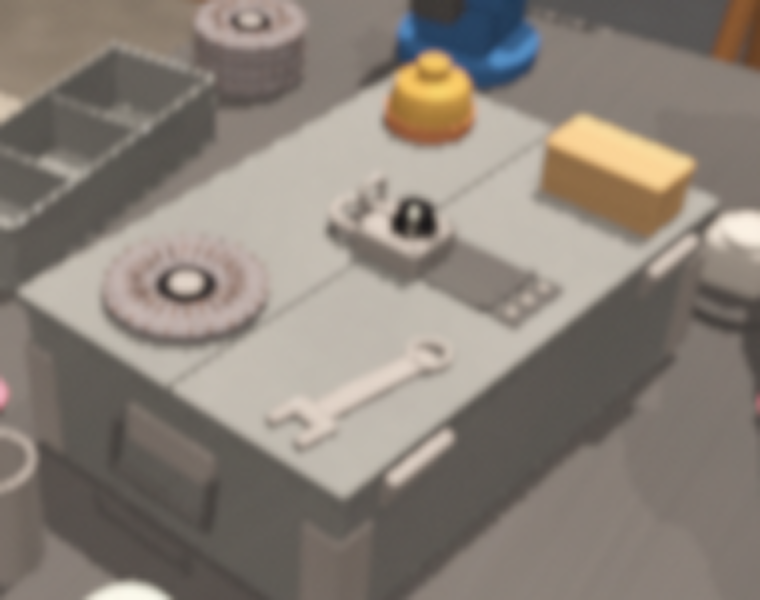

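The crops show the lid, with the lock's dial at scene crop (352,208) and its shackle at (400,270). The lid's corners are clear, so I'll compute the chest pose from them.

```bash
python3 - <<'E'
from h import *
p=read_camera("scene"); q=read_camera("side")
a=np.array([[522,55],[745,270],[190,540],[5,262]])/4.5+[190,160]
b=np.array([[343,497],[20,290],[480,85],[718,200]])/4+[250,100]
A=onz(p,a,.15);B=onz(q,b,.15)
print(A.round(3));print(B.round(3))
print(A.mean(0),B.mean(0))
for C in (A,):
    e=np.diff(np.r_[C,C[:1]],axis=0); print(np.linalg.norm(e,axis=1),np.degrees(np.arctan2(e[:,1],e[:,0])))
e=np.diff(np.r_[B,B[:1]],axis=0); print(np.linalg.norm(e,axis=1),np.degrees(np.arctan2(e[:,1],e[:,0])))
# dial grip top
print(tri([p,q],[np.array([352,190])/4.5+[190,160],np.array([415,205])/4+[250,100]]))
E
```

```text
[[ 0.407  0.121  0.15 ]
 [ 0.697  0.066  0.15 ]
 [ 0.623 -0.357  0.15 ]
 [ 0.326 -0.306  0.15 ]]
[[ 0.397  0.125  0.15 ]
 [ 0.688  0.07   0.15 ]
 [ 0.548 -0.364  0.15 ]
 [ 0.319 -0.308  0.15 ]]
[ 0.51303779 -0.11884553  0.15      ] [ 0.48802651 -0.11937541  0.15      ]
[0.29517838 0.4296755  0.30037914 0.4349458 ] [-10.70395748 -99.93600519 170.3086594   79.37574559]
[0.29676942 0.45606075 0.23574968 0.43902893] [ -10.66943086 -107.93240908  166.07492178   79.81910382]
[ 0.47966757 -0.10998936  0.19630099]
```

```bash
cat >> h.py <<'E'
def go(target,yaw=None):
    "print shift in tool frame and turn remaining"
    o=get_obs(); M=R.from_euler("xyz",o["tool_rot"],degrees=True)
    d=M.inv().apply(np.array(target)-o["tool_pos"])
    print("pos",o["tool_pos"].round(4),"rot",o["tool_rot"].round(2),"t",o["time_s"],"shift",d.round(4))
    if yaw is not None:
        N=R.from_euler("xyz",[180,0,yaw],degrees=True)
        print("turn",np.degrees((M.inv()*N).as_rotvec()).round(2), "shift in final frame",N.inv().apply(np.array(target)-o["tool_pos"]).round(4))
E
python3 -c "
from h import *
go([.465,-.11,.32],-10.3)"
```

```text
pos [ 0.2331 -0.6068  0.2923] rot [179.99   0.    21.02] t 1.05 shift [ 0.3947 -0.3806 -0.0278]
turn [1.000e-02 0.000e+00 3.132e+01] shift in final frame [ 0.1393 -0.5302 -0.0277]
```

Emit:
carry_out(increments="1 0 0 -0.014 0 0 10.4; 1 0 0 -0.014 0 0 10.4; 1 0 0 0 0 0 10.4; 1 0.0126 -0.048 0 0 0 0; 1 0.0126 -0.048 0 0 0 0; 1 0.0126 -0.048 0 0 0 0; 1 0.0126 -0.048 0 0 0 0; 1 0.0126 -0.048 0 0 0 0; 1 0.0126 -0.048 0 0 0 0; 1 0.0126 -0.048 0 0 0 0; 1 0.0126 -0.048 0 0 0 0; 1 0.0126 -0.048 0 0 0 0; 1 0.0126 -0.048 0 0 0 0; 1 0.0126 -0.048 0 0 0 0; 1 0 0 0 0 0 0")

```text
time_s: 2.92
tool_pos: [0.4794, -0.1004, 0.3218]
tool_rot: [179.8, -0.3, -11.3]
force: [-0.0, -0.3, -0.1]
grip_width: 0.0871
```

```bash
python3 - <<'E'
from h import *
go([.465,-.11,.32],-10.3); print(get_obs()["qpos"].round(1))
p=read_camera("wrist"); crop(p,(0,0,640,400),1.25,"c_wrist.png")
for t in ["lock","dial_grip","shackle_bow"]:
    for m in masks_of(t,p)[:3]: print(t,m["confidence"],m["bbox"])
E
```

```text
pos [ 0.4794 -0.1004  0.3218] rot [179.78  -0.34 -11.29] t 2.925 shift [-0.0122  0.0122  0.0017]
turn [ 0.22 -0.34 -0.99] shift in final frame [-0.0124  0.012   0.0018]
[ 37.   -1.3 -27.7 102.   -0.4  78.8 -92. ]
lock 0.88 [301.4, 116.0, 362.5, 231.1]
lock 0.17 [52.5, 3.2, 602.1, 314.4]
dial_grip 0.57 [307.0, 182.4, 356.1, 229.8]
shackle_bow 0.6 [309.4, 116.0, 357.4, 166.3]
```

View pics/c_wrist.png

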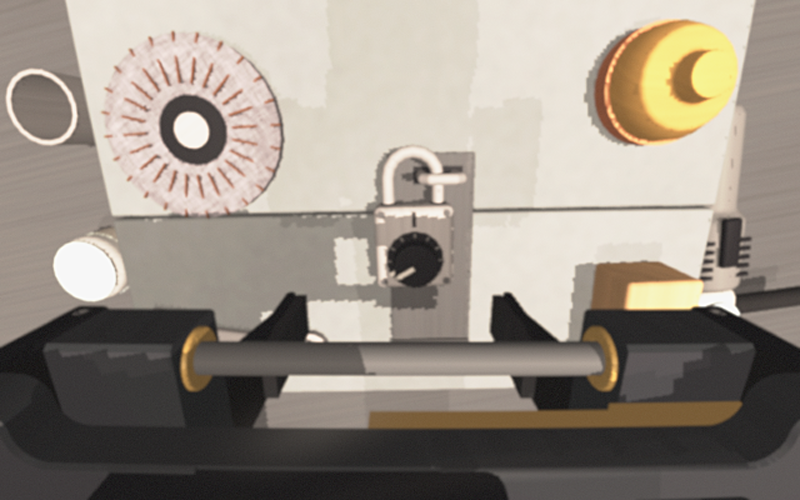

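The wrist view shows the lock at the centre, with the dial near (332,207), the index line above it, and the white mark pointing lower left. I'll zoom in.

```bash
python3 - <<'E'
from h import *
p=read_camera("wrist"); crop(p,(280,100,400,240),5,"d_wrist.png")
E
```

```text
(no output)
```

View pics/d_wrist.png

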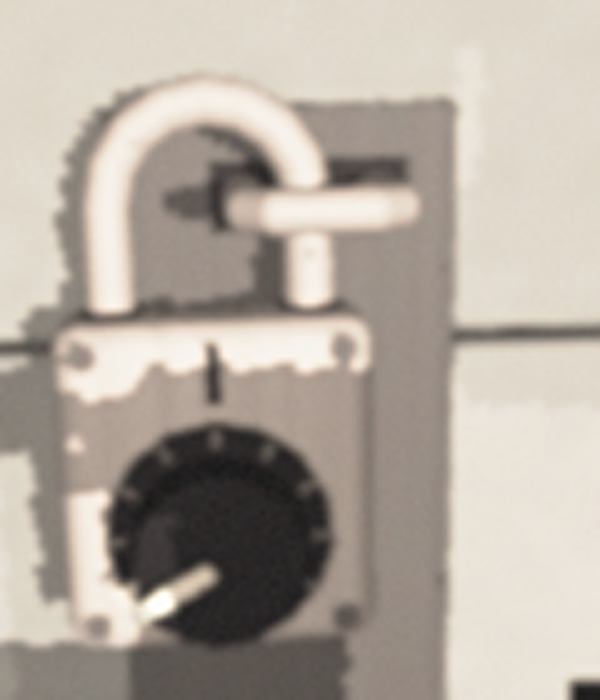

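The mark stands at about 118°, which is 4 clicks counter-clockwise. I'll measure the lock's pose from its screws and shackle ends.

```bash
python3 - <<'E'
from h import *
p=read_camera("wrist")
f=lambda a: np.array(a,float)/5+[280,100]-.4
S=onz(p,f([[78,355],[343,347],[97,627],[347,617]]),.177); print(S.round(4),S.mean(0))
for i,j in ((2,0),(3,1)):
    e=S[j]-S[i]; print(np.linalg.norm(e),np.degrees(np.arctan2(e[1],e[0])))
for i,j in ((1,0),(3,2)):
    e=S[j]-S[i]; print(np.linalg.norm(e),np.degrees(np.arctan2(e[1],e[0]))-90)
print("index",onz(p,f([[210,345],[215,402]]),.177))
print("plate c",onz(p,f([[219,536]]),.181), "mark in", onz(p,f([[213,574],[145,612]]),.195))
print("staple top",onz(p,f([[240,207],[405,207]]),.1875))
# chest y edges/strap right edge
print("strap",onz(p,f([[452,100],[446,600]]),.153))
m=masks_of("lock",p)[0]["pixels"];
g=masks_of("dial_grip",p)[0]; print(g["bbox"])
E
```

```text
[[ 0.5155 -0.0959  0.177 ]
 [ 0.508  -0.1377  0.177 ]
 [ 0.4696 -0.0885  0.177 ]
 [ 0.4625 -0.1301  0.177 ]] [ 0.48890231 -0.11305011  0.177     ]
0.046523983156052634 -9.271677540451131
0.0460701766732726 -9.52045163094193
0.04243658322137359 -10.254335348325597
0.04223119531325318 -9.642792478540855
index [[ 0.5127012  -0.11694989  0.177     ]
 [ 0.50342419 -0.11583734  0.177     ]]
plate c [[ 0.48231577 -0.11204122  0.181     ]] mark in [[ 0.48085324 -0.1104964   0.195     ]
 [ 0.47695262 -0.09887738  0.195     ]]
staple top [[ 0.53398396 -0.12580255  0.1875    ]
 [ 0.52889936 -0.14988999  0.1875    ]]
strap [[ 0.54085296 -0.1649176   0.153     ]
 [ 0.4526132  -0.14946007  0.153     ]]
[300.9, 180.2, 347.8, 231.3]
```

Emit:
carry_out(increments="1 0 0 0 0 0 -10.5; 1 0 0 0 0 0 -10.5; 1 0 0 0 0 0 -10.5; 1 0 0 0 0 0 -10.5; 1 0 0 0 0 0 -10.5; 1 0 0 0 0 0 -10.5; 1 0 0 0 0 0 -10.5; 1 0 0 0 0 0 -10.5; 1 0 0 0 0 0 -10.5; 1 0 0 0 0 0 -10.5; 1 0 0 0 0 0 -10.5; 1 0 0 0 0 0 0")

```text
time_s: 4.82
tool_pos: [0.475, -0.1144, 0.3212]
tool_rot: [179.9, 0.4, 106.1]
force: [-0.2, 0.6, 0.4]
grip_width: 0.0868
```

```bash
python3 - <<'E'
from h import *
go([.482,-.112,.253],100); print(get_obs()["qpos"].round(1))
E
```

```text
pos [ 0.475  -0.1144  0.3212] rot [179.93   0.41 106.09] t 4.825 shift [0.0009 0.0073 0.0682]
turn [0.09 0.41 6.1 ] shift in final frame [0.0012 0.0073 0.0682]
[ 36.3  -1.4 -25.4 102.2  -0.3  78.8  27. ]
```

Emit:
carry_out(increments="0.55 0.001 0.0073 0 0 0 0; 0.55 0 0 0.01 0 0 0; 0.55 0 0 0 0 0 0; 0.55 0 0 0.02 0 0 0; 0.55 0 0 0.015 0 0 0; 0.55 0 0 0.01 0 0 0; 0.55 0 0 0 0 0 0", force=15)

```text
time_s: 5.7
tool_pos: [0.4824, -0.112, 0.2635]
tool_rot: [179.9, 0.4, 105.6]
force: [-0.6, -0.4, -0.3]
grip_width: 0.0482
```

```bash
python3 - <<'E'
from h import *
go([.482,-.112,.2535]); print(get_obs()["grip_width"])
p=read_camera("wrist"); cv2.imwrite("pics/e_wrist.png",p["img"])
E
```

```text
pos [ 0.4824 -0.112   0.2635] rot [179.94   0.39 105.6 ] t 5.7 shift [ 0.0002 -0.0004  0.01  ]
0.04820957201415547
```

View pics/e_wrist.png

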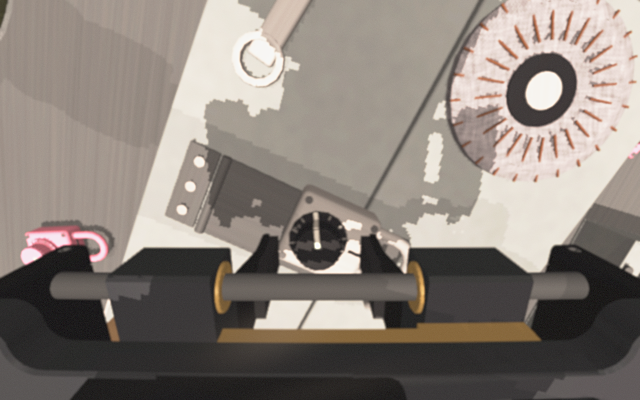

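The dial sits between the fingers near (318,240), with the mark pointing up in the picture. I'll descend and close on it.

Emit:
carry_out(increments="0.55 0 0 0.007 0 0 0; 0.55 0 0 0.002 0 0 0; 0.55 0 0 0 0 0 0; 0.2 0 0 0 0 0 0; 0.2 0 0 0 0 0 0; 0.2 0 0 0 0 0 0; 0.2 0 0 0 0 0 0; 0.2 0 0 0 0 0 0", force=15)

```text
time_s: 6.75
tool_pos: [0.4826, -0.1125, 0.256]
tool_rot: [179.9, 0.5, 105.6]
force: [-1.5, -0.2, 0.5]
grip_width: 0.0272
```

```bash
python3 - <<'E'
from h import *
go([.482,-.112,.2535]); print(get_obs()["grip_width"],get_obs()["wrist_torque"])
p=read_camera("wrist"); crop(p,(200,150,440,300),3,"f_wrist.png")
E
```

```text
pos [ 0.4826 -0.1125  0.256 ] rot [179.89   0.48 105.57] t 6.75 shift [ 0.0006 -0.0005  0.0025]
0.027209644787503096 [-0.01697675  0.11285912 -0.00946514]
```

View pics/f_wrist.png

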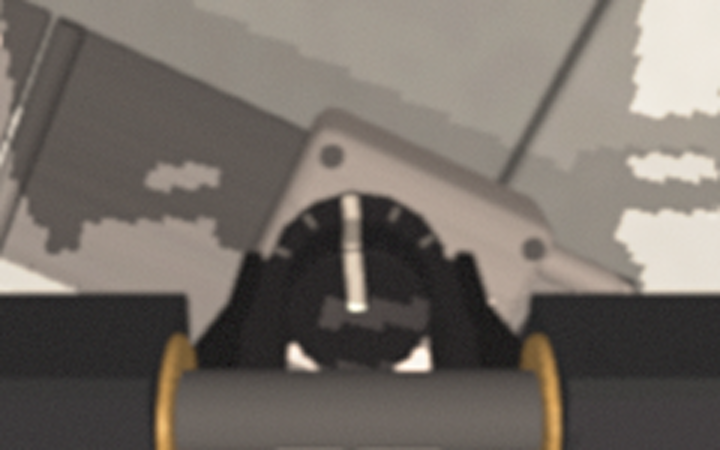

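Emit:
carry_out(increments="0.2 0 0 0 0 0 7; 0.2 0 0 0 0 0 7; 0.2 0 0 0 0 0 7; 0.2 0 0 0 0 0 7; 0.2 0 0 0 0 0 7; 0.2 0 0 0 0 0 7; 0.2 0 0 0 0 0 0")

```text
time_s: 7.68
tool_pos: [0.4816, -0.1124, 0.256]
tool_rot: [179.7, 0.3, 62.3]
force: [-1.9, -0.9, 1.0]
grip_width: 0.0274
```

```bash
python3 - <<'E'
from h import *
go([.482,-.112,.2535]); print(get_obs()["grip_width"],get_obs()["wrist_torque"])
p=read_camera("wrist"); crop(p,(200,100,440,300),3,"g_wrist.png")
E
```

```text
pos [ 0.4816 -0.1124  0.256 ] rot [179.74   0.35  62.29] t 7.675 shift [0.0005 0.0001 0.0025]
0.027421309488900703 [ 0.02201186  0.29008922 -0.00451021]
```

View pics/g_wrist.png

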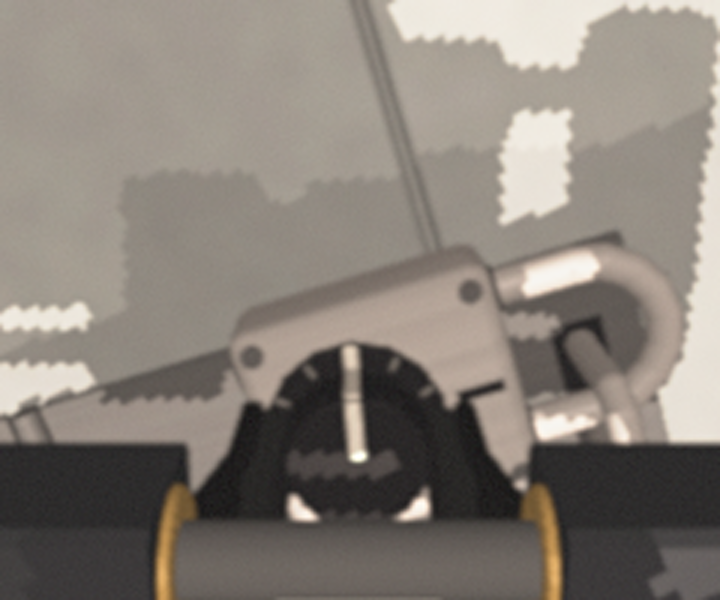

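Emit:
carry_out(increments="0.2 0 0 0 0 0 7; 0.2 0 0 0 0 0 7; 0.2 0 0 0 0 0 7; 0.2 0 0 0 0 0 7; 0.2 0 0 0 0 0 7; 0.2 0 0 0 0 0 7; 0.2 0 0 0 0 0 7; 0.2 0 0 0 0 0 7; 0.2 0 0 0 0 0 0")

```text
time_s: 8.85
tool_pos: [0.481, -0.1112, 0.256]
tool_rot: [179.7, 0.1, 5.8]
force: [-1.9, -0.6, 1.9]
grip_width: 0.0272
```

```bash
python3 - <<'E'
from h import *
go([.482,-.112,.2535]); print(get_obs()["grip_width"],get_obs()["wrist_torque"],get_obs()["qpos"])
p=read_camera("wrist"); crop(p,(200,100,440,300),3,"i_wrist.png")
E
```

```text
pos [ 0.481  -0.1112  0.256 ] rot [1.797e+02 1.000e-01 5.800e+00] t 8.85 shift [0.0009 0.0009 0.0025]
0.027238666818153883 [ 0.04809157  0.36984456 -0.0047377 ] [ 34.0691662    1.677859   -24.60381365 106.87880555   1.0733318
  71.61471887 -75.06632488]
```

View pics/i_wrist.png

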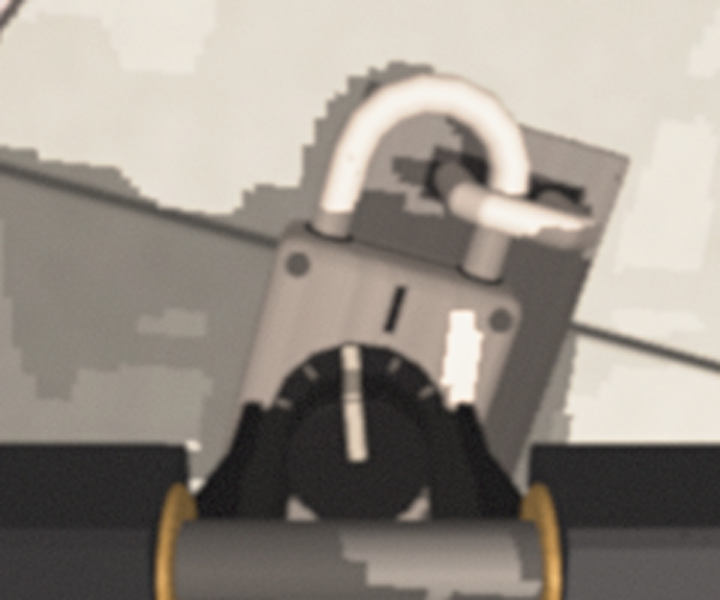

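Emit:
carry_out(increments="0.2 0 0 0 0 0 6; 0.2 0 0 0 0 0 6; 0.2 0 0 0 0 0 5; 0.2 0 0 0 0 0 0; 0.2 0 0 0 0 0 0")

```text
time_s: 9.52
tool_pos: [0.481, -0.1108, 0.256]
tool_rot: [179.7, 0.0, -10.8]
force: [-1.8, 0.5, 2.5]
grip_width: 0.0272
```

```bash
python3 - <<'E'
from h import *
go([.482,-.112,.2535]); print(get_obs()["grip_width"],get_obs()["wrist_torque"])
p=read_camera("wrist"); crop(p,(200,100,440,300),3,"j_wrist.png")
E
```

```text
pos [ 0.481  -0.1108  0.256 ] rot [ 1.7972e+02  2.0000e-02 -1.0760e+01] t 9.525 shift [0.0012 0.001  0.0025]
0.027180739239484736 [ 0.1445394   0.35117993 -0.05770309]
```

View pics/j_wrist.png

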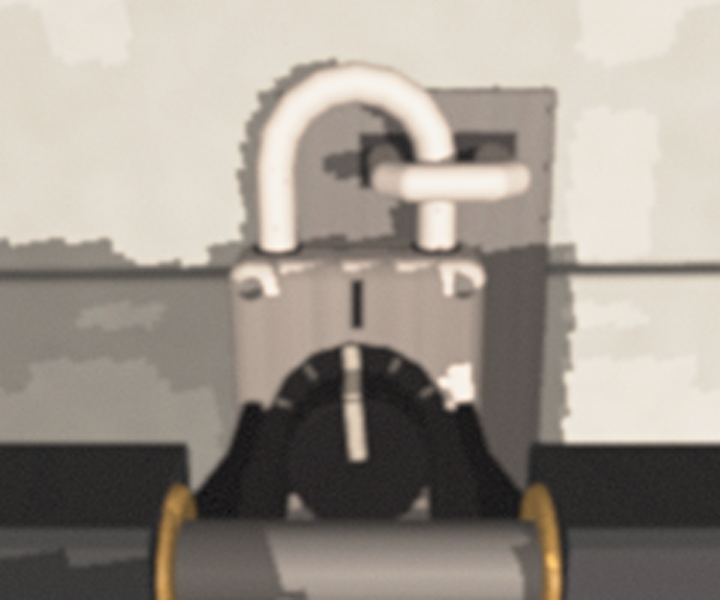

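The mark is about 4° short of the index. I'll turn a little more, release, and rise so I can check.

Emit:
carry_out(increments="0.2 0 0 0 0 0 3; 0.2 0 0 0 0 0 0; 0.55 0 0 0 0 0 0; 0.55 0 0 0 0 0 0; 0.55 0 0 0 0 0 0; 0.55 0 0 0 0 0 0; 0.55 0 0 -0.03 0 0 0; 0.7 0 0 -0.03 0 0 0; 1 0 0 0 0 0 0; 1 0 0 0 0 0 0")

```text
time_s: 10.82
tool_pos: [0.4815, -0.1104, 0.3163]
tool_rot: [179.8, -0.0, -13.4]
force: [-0.2, -0.3, -0.4]
grip_width: 0.0699
```

```bash
python3 - <<'E'
from h import *
go([.482,-.112,.2535]); print(get_obs()["grip_width"],get_obs()["force"])
p=read_camera("wrist"); crop(p,(270,80,410,240),4.5/1.2,"k_wrist.png")
E
```

```text
pos [ 0.4815 -0.1104  0.3163] rot [ 1.7976e+02 -4.0000e-02 -1.3430e+01] t 10.825 shift [0.0008 0.0011 0.0628]
0.0698746400120185 [-0.23438057 -0.30823496 -0.42041727]
```

View pics/k_wrist.png

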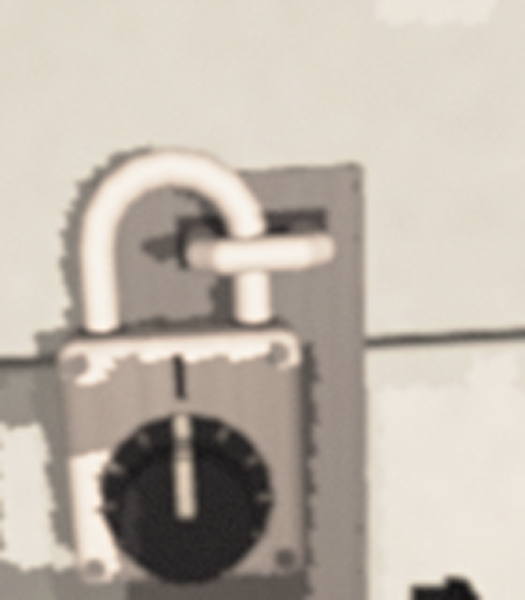

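The mark is in line with the index. I'll measure the body again before gripping it.

```bash
python3 - <<'E'
from h import *
p=read_camera("wrist")
f=lambda a: np.array(a,float)/3.75+[270,80]-.4
S=onz(p,f([[75,365],[279,353],[94,570],[286,558]]),.177); print(S.round(4),S.mean(0))
for i,j in ((2,0),(3,1)):
    e=S[j]-S[i]; print(np.linalg.norm(e),np.degrees(np.arctan2(e[1],e[0])))
for i,j in ((1,0),(3,2)):
    e=S[j]-S[i]; print(np.linalg.norm(e),np.degrees(np.arctan2(e[1],e[0]))-90)
Mk=onz(p,f([[187,517],[182,418]]),[.195,.181]); e=Mk[1]-Mk[0]; print(Mk,np.degrees(np.arctan2(e[1],e[0])))
c=S.mean(0); go([c[0],c[1],.2275],-10)
E
```

```text
[[ 0.5164 -0.0954  0.177 ]
 [ 0.5089 -0.1376  0.177 ]
 [ 0.4706 -0.0874  0.177 ]
 [ 0.4634 -0.1295  0.177 ]] [ 0.48983683 -0.11247691  0.177     ]
0.04646453388265319 -9.851601143989685
0.04619773906767011 -10.14790987916624
0.04291114661858157 -10.081726359488059
0.04267199293596511 -9.723959877133751
[[ 0.48422768 -0.11177626  0.195     ]
 [ 0.50097346 -0.11479111  0.181     ]] -10.206019166420447
pos [ 0.4815 -0.1105  0.3162] rot [ 1.7976e+02 -2.0000e-02 -1.3430e+01] t 10.925 shift [ 0.0086 -0.0004  0.0887]
turn [ 0.24 -0.02 -3.43] shift in final frame [0.0086 0.0005 0.0887]
```

Emit:
carry_out(increments="1 0.008 0 0 0 0 -3.4; 1 0 0 0.03 0 0 0; 1 0 0 0.025 0 0 0; 1 0 0 0 0 0 0", force=40)

```text
time_s: 11.42
tool_pos: [0.488, -0.1123, 0.2565]
tool_rot: [179.8, 0.3, -9.9]
force: [0.3, -1.0, 0.7]
grip_width: 0.0868
```

```bash
python3 - <<'E'
from h import *
go([.4893,-.1125,.2275],-10)
E
```

```text
pos [ 0.488  -0.1123  0.2565] rot [179.8    0.27  -9.9 ] t 11.425 shift [ 0.0015 -0.0001  0.029 ]
turn [0.2  0.27 0.1 ] shift in final frame [ 0.0014 -0.      0.029 ]
```

Emit:
carry_out(increments="1 0.001 0 0.014 0 0 0; 1 0 0 0.01 0 0 0; 1 0 0 0.003 0 0 0; 1 0 0 0 0 0 0; 0.4 0 0 0 0 0 0; 0.4 0 0 0 0 0 0; 0.4 0 0 0 0 0 0; 0.4 0 0 0 0 0 0; 0.4 0 0 0 0 0 0", force=40)

```text
time_s: 12.55
tool_pos: [0.4903, -0.1128, 0.2304]
tool_rot: [179.8, 0.0, -9.9]
force: [-0.0, -0.1, 0.1]
grip_width: 0.0517
```

```bash
python3 - <<'E'
from h import *
go([.4893,-.1125,.2275],-10); print(get_obs()["grip_width"],get_obs()["force"])
p=read_camera("wrist"); crop(p,(200,100,440,300),3,"l_wrist.png")
E
```

```text
pos [ 0.4903 -0.1128  0.2304] rot [ 1.7978e+02  3.0000e-02 -9.9000e+00] t 12.55 shift [-0.001  -0.0001  0.0029]
turn [0.22 0.03 0.1 ] shift in final frame [-0.001  -0.0001  0.0029]
0.051691211577198644 [-0.04724686 -0.10410898  0.05492755]
```

View pics/l_wrist.png

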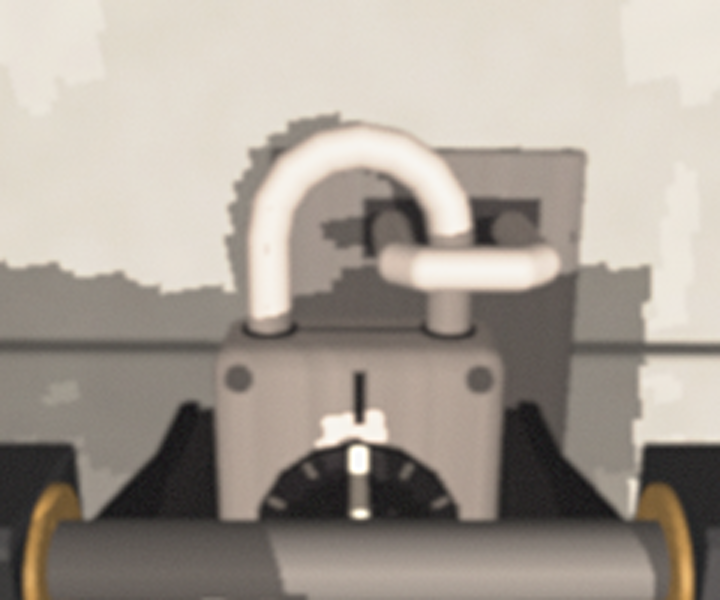

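The body is gripped with the mark at the index, and the staple leg is inside the bow at about (388,230). I'll centre the leg and pull back slowly.

Emit:
carry_out(increments="0.4 -0.002 0.003 0 0 0 0; 0.4 -0.003 0.002 0 0 0 0; 0.4 -0.004 0 0 0 0 0; 0.4 -0.004 0 0 0 0 0; 0.4 -0.004 0 0 0 0 0; 0.4 -0.004 0 0 0 0 0; 0.4 -0.004 0 0 0 0 0; 0.4 0 0 0 0 0 0")

```text
time_s: 13.6
tool_pos: [0.4652, -0.113, 0.2305]
tool_rot: [179.8, -0.3, -9.8]
force: [2.7, 0.1, -3.6]
grip_width: 0.0517
```

```bash
python3 - <<'E'
from h import *
go([.4893,-.1125,.2275],-10); print(get_obs()["grip_width"],get_obs()["force"])
p=read_camera("wrist"); crop(p,(200,100,440,300),3,"m_wrist.png")
E
```

```text
pos [ 0.4652 -0.113   0.2305] rot [179.83  -0.33  -9.83] t 13.6 shift [ 0.0236 -0.0046  0.0031]
turn [ 0.17 -0.33  0.17] shift in final frame [ 0.0236 -0.0047  0.003 ]
0.051744219506335516 [ 2.69274274  0.06373139 -3.57415616]
```

View pics/m_wrist.png

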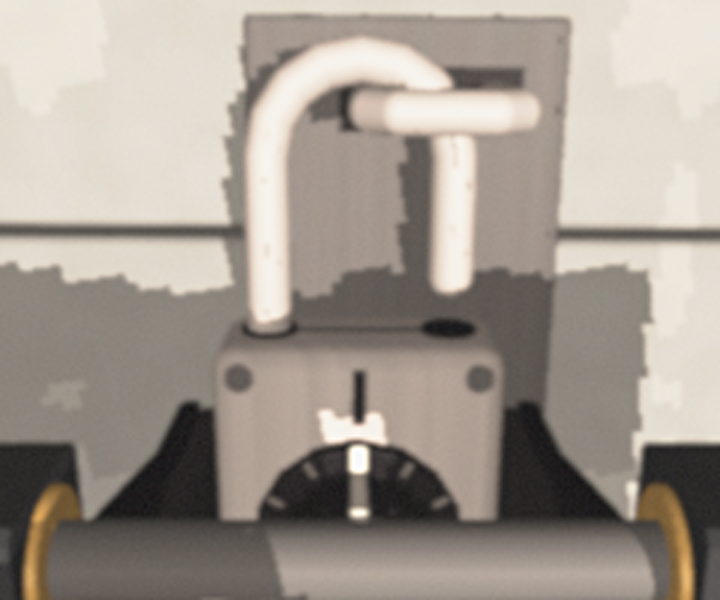

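The shackle is sliding out; its short leg's tip is free at (452,285). I'll keep pulling to the stop.

Emit:
carry_out(increments="0.4 -0.004 0 0 0 0 0; 0.4 -0.004 0 0 0 0 0; 0.4 -0.003 0 0 0 0 0; 0.4 0 0 0 0 0 0; 0.4 0 0 0 0 0 0")

```text
time_s: 14.28
tool_pos: [0.4539, -0.1112, 0.2305]
tool_rot: [179.8, -0.4, -9.8]
force: [4.3, -0.7, -5.2]
grip_width: 0.0513
```

```bash
python3 - <<'E'
from h import *
go([.4893,-.1125,.2275],-10); print(get_obs()["grip_width"],get_obs()["force"])
p=read_camera("wrist"); crop(p,(200,50,440,250),3,"n_wrist.png")
# expected: bow outer at lock x: open 28+56+8=92
f=lambda a: np.array(a,float)/3+[200,50]-.4
E
```

```text
pos [ 0.4539 -0.1112  0.2305] rot [179.83  -0.35  -9.83] t 14.275 shift [ 0.0351 -0.0047  0.0032]
turn [ 0.17 -0.35  0.17] shift in final frame [ 0.0351 -0.0048  0.003 ]
0.0512978674401376 [ 4.34935701 -0.68570171 -5.24858988]
```

View pics/n_wrist.png

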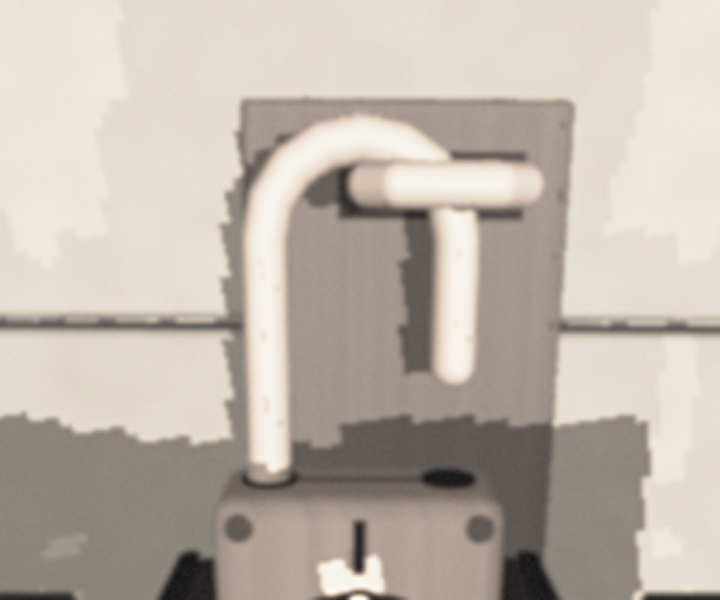

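```bash
python3 - <<'E'
from h import *
p=read_camera("wrist"); f=lambda a: np.array(a,float)/3+[200,50]-.4
X=onz(p,f([[360,135],[455,383],[448,478],[268,478],[359,475],[365,185]]),.165); o=get_obs(); M=R.from_euler("xyz",[180,0,-9.9],degrees=True)
print((M.inv().apply(X-o["tool_pos"])*1000).round(1))
E
```

```text
[[ 88.2   0.2  65.5]
 [ 46.1  17.3  65.5]
 [ 28.2  16.6  65.5]
 [ 28.2 -16.7  65.5]
 [ 28.8   0.1  65.5]
 [ 80.2   1.1  65.5]]
```

Emit:
carry_out(increments="0.4 -0.003 0 0 0 0 0; 0.4 -0.002 0 0 0 0 0; 0.4 0 0 0 0 0 0")

```text
time_s: 14.75
tool_pos: [0.453, -0.111, 0.2305]
tool_rot: [179.9, -1.0, -9.8]
force: [2.8, 0.3, -2.0]
grip_width: 0.0516
```

```bash
python3 - <<'E'
from h import *
go([.4893,-.1125,.2275],-10); print(get_obs()["grip_width"],get_obs()["force"])
p=read_camera("wrist"); crop(p,(200,50,440,250),3,"o_wrist.png")
E
```

```text
pos [ 0.453  -0.111   0.2305] rot [179.87  -0.97  -9.83] t 14.75 shift [ 0.036  -0.0048  0.0036]
turn [ 0.13 -0.97  0.17] shift in final frame [ 0.036  -0.0049  0.003 ]
0.051634736860651974 [ 2.84858389  0.26066924 -1.99802324]
```

View pics/o_wrist.png

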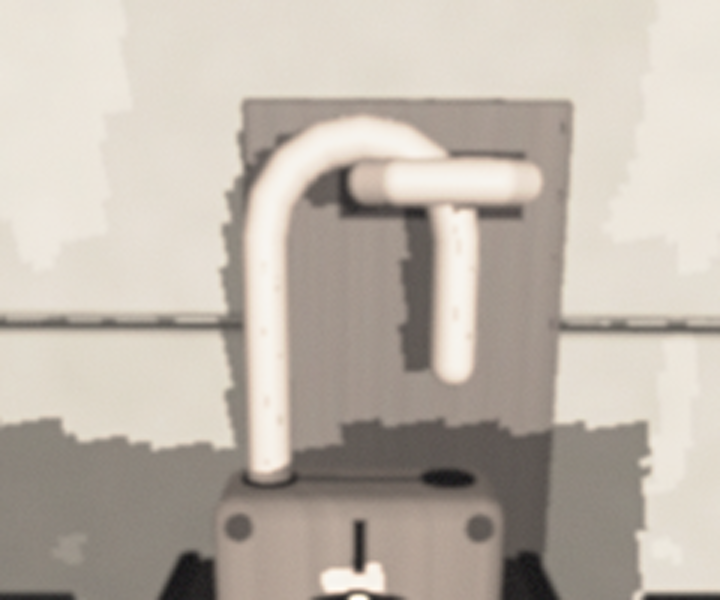

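The lock moved only 1 of 5 mm commanded and the bow measures 88 mm out, so the shackle is fully open at its stop. Now I'll lift 3 mm and go forward until the staple leg is level with the gap.

Emit:
carry_out(increments="0.4 0.002 0 -0.002 0 0.5 0; 0.4 0.006 0 -0.002 0 0.4 0; 0.4 0.006 0 0 0 0 0; 0.4 0.006 0 0 0 0 0; 0.4 0.006 0 0 0 0 0; 0.4 0.006 0 0 0 0 0; 0.4 0.005 0 0 0 0 0; 0.4 0 0 0 0 0 0")

```text
time_s: 15.8
tool_pos: [0.4876, -0.1176, 0.2321]
tool_rot: [179.9, -1.1, -9.9]
force: [0.2, -0.1, -6.0]
grip_width: 0.0516
```

```bash
python3 - <<'E'
from h import *
go([.4959,-.1185,.2335],-9.9); print(get_obs()["grip_width"],get_obs()["force"])
p=read_camera("wrist"); crop(p,(200,50,440,250),3,"p_wrist.png")
E
```

```text
pos [ 0.4876 -0.1176  0.2321] rot [179.91  -1.15  -9.9 ] t 15.8 shift [ 0.0084 -0.0006 -0.0013]
turn [ 0.09 -1.15  0.  ] shift in final frame [ 0.0084 -0.0006 -0.0014]
0.05162985648814407 [ 0.22074172 -0.07101533 -5.97148137]
```

View pics/p_wrist.png

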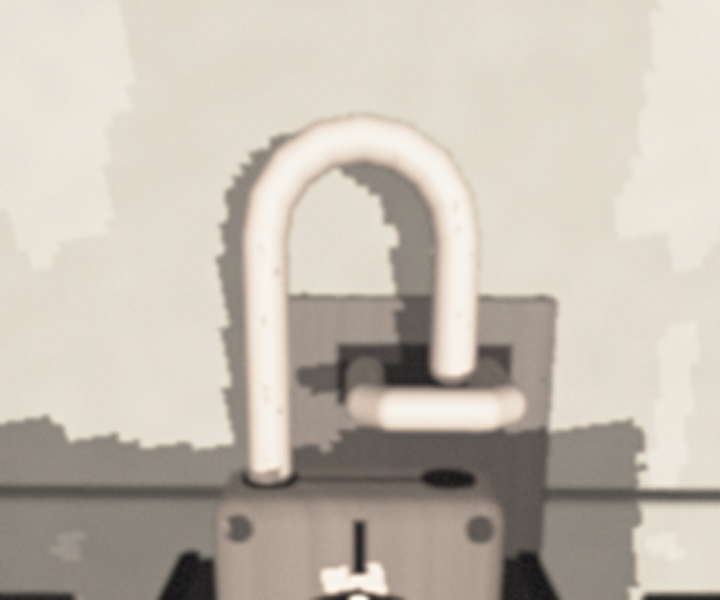

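The staple leg is about 8 mm short of the middle of the gap.

Emit:
carry_out(increments="0.4 0.004 0 0 0 0 0; 0.4 0.004 0 0 0 0 0; 0.4 0.001 0 0 0 0 0; 0.4 0 0 0 0 0 0")

```text
time_s: 16.35
tool_pos: [0.4965, -0.1193, 0.2322]
tool_rot: [179.9, -1.1, -9.9]
force: [-0.5, -0.0, -6.0]
grip_width: 0.0516
```

```bash
python3 - <<'E'
from h import *
go([.4959,-.1185,.2335],-9.9); print(get_obs()["grip_width"],get_obs()["force"])
p=read_camera("wrist"); crop(p,(200,50,440,250),3,"q_wrist.png")
f=lambda a: np.array(a,float)/3+[200,50]-.4
E
```

```text
pos [ 0.4965 -0.1193  0.2322] rot [179.89  -1.11  -9.91] t 16.35 shift [-0.0007 -0.0007 -0.0013]
turn [ 0.11 -1.11 -0.01] shift in final frame [-0.0007 -0.0007 -0.0013]
0.05164240674102951 [-0.52386385 -0.02406512 -5.95987301]
```

View pics/q_wrist.png

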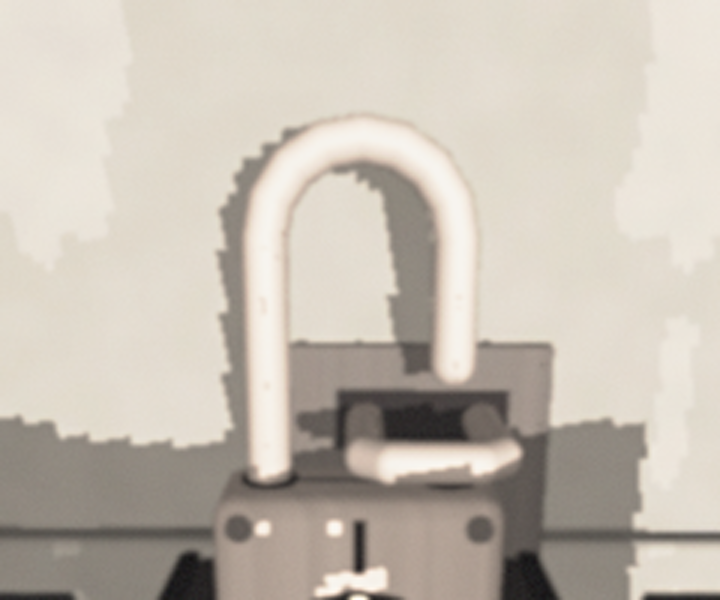

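The staple's top bar and legs are in the gap between the short leg's tip and the body, so a straight lift clears it. I'll start slowly and watch the force.

Emit:
carry_out(increments="0.4 0 0 -0.006 0 0 0; 0.4 0 0 -0.006 0 0 0; 0.4 0 0 -0.006 0 0 0; 0.4 0 0 0 0 0 0")

```text
time_s: 16.9
tool_pos: [0.4962, -0.1192, 0.2521]
tool_rot: [179.9, -1.2, -9.9]
force: [-0.2, -0.4, -5.9]
grip_width: 0.0517
```

```bash
python3 - <<'E'
from h import *
go([.4965,-.1193,.30],-9.9); print(get_obs()["grip_width"],get_obs()["force"])
p=read_camera("wrist"); crop(p,(200,50,440,250),3,"r_wrist.png")
E
```

```text
pos [ 0.4962 -0.1192  0.2521] rot [179.87  -1.18  -9.91] t 16.9 shift [ 0.0013  0.0001 -0.0479]
turn [ 0.13 -1.18 -0.01] shift in final frame [ 0.0003  0.     -0.0479]
0.051710693960048376 [-0.23136244 -0.38626053 -5.90001812]
```

View pics/r_wrist.png

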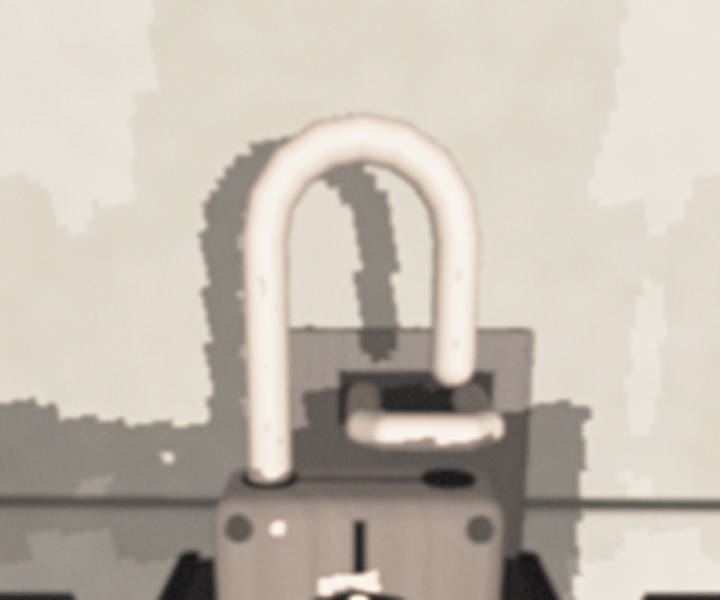

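The lift is clear: the bar lies between the tip and the face, and the force shows only the lock's weight. I'll keep lifting.

Emit:
carry_out(increments="0.4 0 0 -0.007 0 0 0; 0.4 0 0 -0.007 0 0 0; 0.4 0 0 -0.007 0 0 0; 0.4 0 0 -0.015 0 0 0; 0.4 0 0 -0.02 0 0 0; 0.4 0 0 -0.02 0 0 0; 0.4 0 0 -0.02 0 0 0; 0.4 0 0 -0.015 0 0 0; 0.4 0 0 0 0 0 0; 0.4 0 0 0 0 0 0; 0.4 0 0 0 0 0 0; 0.4 0 0 0 0 0 0")

```text
time_s: 18.45
tool_pos: [0.4932, -0.1181, 0.3695]
tool_rot: [179.9, -1.1, -9.9]
force: [-0.6, 0.3, -5.5]
grip_width: 0.0518
```

```bash
python3 - <<'E'
from h import *
go([.4965,-.1193,.36],-9.9); o=get_obs(); print(o["grip_width"],o["force"],abs(o["joint_velocities"]).max())
p=read_camera("wrist"); cv2.imwrite("pics/s_wrist.png",p["img"])
q=read_camera("side"); crop(q,(250,50,450,200),4,"s_side.png")
E
```

```text
pos [ 0.4932 -0.1181  0.3695] rot [179.87  -1.11  -9.88] t 18.45 shift [0.0033 0.0005 0.0095]
turn [ 0.13 -1.11  0.02] shift in final frame [0.0035 0.0006 0.0095]
0.05179891967654171 [-0.59057257  0.31571252 -5.54314431] 0.3744140975478843
```

View pics/s_wrist.png

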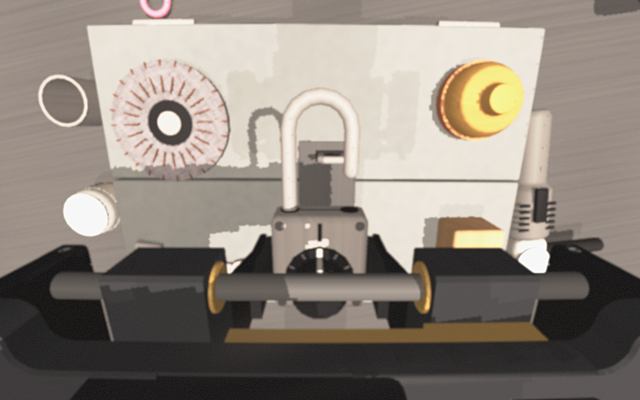

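View pics/s_side.png

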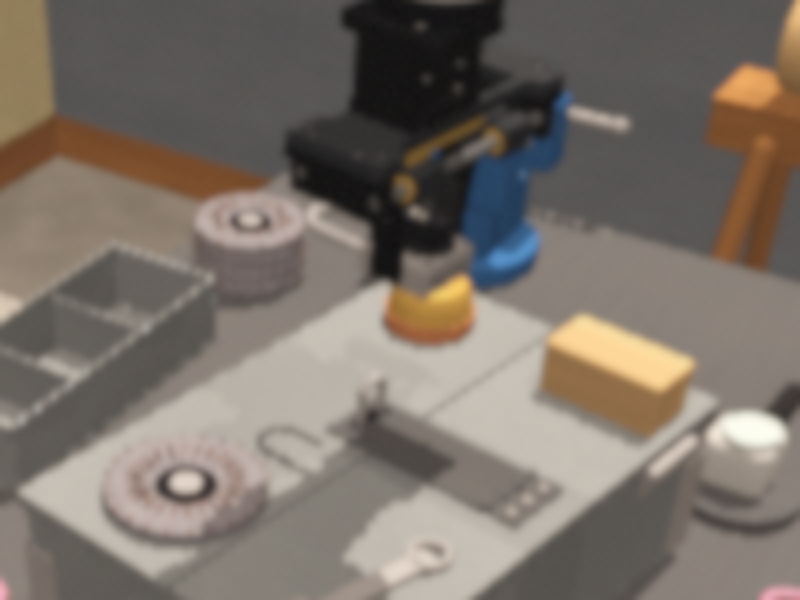

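The lock is held level, with the shackle open and the dial up. It is well clear of the chest (body centre at about z = 0.30 m), and the bystanders are where they were. Handing in.

```bash
python3 -c "
from cell import *
print(sign_off())"
```

```text
the job is handed in; nothing more can be done
None
```

The job is handed in: the padlock is open, off the staple and held above the chest. Sign-off reports no verdict, so the checks below are my own.

- **Dial:** I turned it about 4 clicks clockwise. After letting go, the long white mark lay along the index line to within measurement error, and it did not run past.
- **Shackle:** I gripped the body at 40 N and pulled it back to the stop. The bow measured 88 mm from the body's centre, which is the fully open distance of 26 mm. Further pulling barely moved it.
- **Coming off the staple:** I moved the lock forward until the staple leg stood in the gap by the short leg's tip, then lifted straight up. The force showed only the lock's weight.
- **At hand-in (about 18.5 s):** The body's centre was at z ≈ 0.30 m, about 0.15 m above the lid. The tool was about 1° from vertical, the grip was 51.8 mm wide, and the arm was essentially still.
- **Bystanders:** The flap disc, cup brush, wood block and wrench looked where they had been, and I saw no sign of the others having moved. I checked this by eye in the last wrist and side pictures and did not measure it.

No check failed or disagreed.

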